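Change over the press feed and pull the key

TASK

Change the press over with the red-handled lever: bring it from the side it leans to up to centre off, leave it standing there for two seconds so that the line can bleed, then move it fully over to the other side. After that turn the blue key on the orange box back to the yellow mark, the only position where it comes out, draw it out and put it in the green tray. Leave the black-handled lever where it is and do not disturb the brake pads and the other things on the bench.

Things in the scene. Friction and masses are not known exactly. Their poses are not given: they have to be found in the camera images.
- red_lever (a joint): The lever to change over: lever with a red grip, 105 mm from pivot to tip; grip 22 mm across, 43 to 105 mm from the pivot, on a 10 mm rod. In rad: 0 = upright (centre off), negative = leaning to the valve's -y side, positive = to its +y side; stops at -0.6 and 0.6. No detent or spring: friction (2 to 4 N at the grip) keeps it where it is left. It starts between -0.6 and -0.45
- red_tip (a point): top end of the red lever
- red_valve: valve of the red lever, bolted down: white block 55 x 70 mm, 75 mm high, on a steel foot 110 x 100 x 12 mm, small blue ports on its +y and -y sides; origin under its centre on the table, z up. Its lever swings in the valve's y-z plane, pivot 75 mm above the table over the origin
- black_lever (a joint): To be left alone: lever with a black grip, 105 mm from pivot to tip; grip 22 mm across, 43 to 105 mm from the pivot, on a 10 mm rod. In rad: 0 = upright (centre off), negative = leaning to the valve's -y side, positive = to its +y side; stops at -0.6 and 0.6. No detent or spring: friction (2 to 4 N at the grip) keeps it where it is left. It starts anywhere
- black_tip (a point): top end of the black lever
- black_valve: valve of the black lever, bolted down: white block 55 x 70 mm, 75 mm high, on a steel foot 110 x 100 x 12 mm, small blue ports on its +y and -y sides; origin under its centre on the table, z up. Its lever swings in the valve's y-z plane, pivot 75 mm above the table over the origin
- key_box: fixed orange box 110 x 110 mm, 100 mm high with a dark steel top plate; origin under its centre, z up. In the centre of the top is a keyhole with a slot on its +x side only; a yellow line 24 x 4 mm on the top continues the slot towards the box's +x
- key: loose 60 g key standing in the keyhole. Origin on its axis, at the underside of its brass collar (24 mm across, 4 mm thick), which rests on the box top. Above it a flat blue head, 34 mm along the key's x, 9 mm thick along its y, 4 to 36 mm above the origin, yellow stripe on its +x edge. It starts turned 0.9 to 1.4 rad clockwise (seen from above) from the yellow mark and turns freely
- key_bit (a point): end of the key's bit, 14 mm along the key's +x from its axis and 14 mm below its origin; hidden under the box's 8 mm top plate. The stem (8 mm) and the 5 mm thick bit reach 17 mm below the origin. The bit holds the key in: it comes straight up only when the key's +x (yellow stripe) points along the box's +x (yellow mark), to within about 0.15 rad
- tray: fixed green open tray, outside 110 mm along its x, 140 mm along its y, walls 25 mm high and 4 mm thick, floor about 4 mm thick; origin under its centre on the table
- pad_a: brake pad lying flat, 138 x 50 mm, 17 mm high; to be left alone
- pad_b: brake pad like pad_a; to be left alone
- pad_c: brake pad like pad_a; to be left alone
- wrench: wrench lying on the bench; to be left alone
- oil: white oil bottle, 60 mm across, 160 mm high; to be left alone
- mug: blue mug, 80 mm across, 90 mm high; to be left alone
Things that resemble listed ones, but are neither listed nor needed, are in the scene too. What is shaped like the red_valve but purple is not meant.

How it is judged:
By the outcome, as a careful person would: the job done as asked, in the order asked, and still so for the second after the job is handed in, with the robot touching nothing.
It also fails if it takes over 67 s, if anything falls off the work surface, if the arm or the gripper's body presses on something with over 40 N, if the wrist force passes 120 N, or if a joint passes its speed limit or range.

ROBOT

A 7-joint arm with a two-finger parallel gripper is mounted at the origin on the work surface. World frame = base frame: x ahead of the robot, y to its left, z up, the work surface at z = 0. Lengths are in m, angles in rad, forces in N, time in s.
With the tool pointing down it reaches from about 0.425 to 0.925 m from the base axis. Payload 6.8 kg.
Tool frame: the origin (TCP) lies on the front face of the gripper's body, between the roots of the fingers; the fingertips stand 73 mm ahead of it and the grasp point (between the pads) lies 54 mm ahead of it (env.nose_length is the distance from the TCP to the fingertips, in m); z points along the fingers, y is the direction in which the jaws open and shut (so a half turn about z gives the same grasp; the last joint's range is limited). The gripper opens to 85 mm and grips with 20 to 120 N. Pads are 22 mm wide; open, the fingers measure 114 mm over their backs; the gripper's body (76 mm by 85 mm) begins 54 mm behind the grasp point. The pads swing forward as they close: fully open they stand 13 mm farther back than shut.
Start: joints at [-1.441, 0.477, 0.022, 1.555, -0.011, 1.109, -0.083], TCP at [0.159, 0.656, 0.304] pointing down, gripper open.
Joint ranges: [-2.96, 2.96], [-0.34, 2.1], [-1.41, 1.46], [0.24, 2.44], [-1.37, 4.51], [0.17, 1.92], [-2.96, 2.96]. Speed limits (rad/s): [2.39, 2.39, 3.14, 3.14, 3.14, 3.14, 3.14].

INTERFACE

Orientations are given as a unit quaternion [w, x, y, z].
In Python, from cell import env, kin, camera, calibration, job gives the robot as it stands. The module is installed in compiled form; this text tells all that it offers. Calls block until the motion is done:
- env.reach(position, orientation): joint-space move of the TCP to a pose.
- env.movel(position, velocity=0.15, rot=None, stop_force=None): straight line of the TCP; rot=None keeps the orientation; velocity is the mean speed in m/s. With stop_force (N) it stops when the force on the tool has changed by that much, and returns True; else False.
- env.goto_joints(angles): joint-space move.
- env.grip(opening, f_grip=None): finger opening in m; f_grip is the grip in N (None keeps the last); returns when the fingers have stopped.
- env.dwell(seconds).
- kin.inverse_kinematics(position, orientation): joint angles nearest the present ones, or None.
- env.get_state(): the state.
- camera(name): name is "scene" or "top"; returns (picture, depth): 400x640x3 uint8, blue, green, red; 400x640 float32, m along the optical axis (not along the pixel's ray), 0 where there is no reading.
- calibration(name): a dict with "fx", "fy", "cx", "cy" (pixels), "rvec" (rotation vector, rad) and "tvec" (3), from world to camera coordinates, as OpenCV has them. Camera axes: x right, y down, z forward; pixel columns grow to the right and rows downward; lengths in m; the calibration is good to about 2 mm. A picture is of the moment at which its call begins. calibration takes no time and is no camera call.
A pose or a line that the arm cannot do raises env.PlanningError and nothing moves.
- job.job_done(): hands the job in, once; it reports no verdict.
The state is a dict: "time": time; "qpos": joint angles; "joint_velocities": joint speeds; "joint_torque": joint torques, N m; "tcp_pos": TCP position; "orientation": TCP orientation; "force": force on the tool from outside, world axes, zero at the start; "torque": the same for the moment, N m; "opening": finger opening in m.
Only numpy, scipy, OpenCV 4.12 (cv2) and the standard library are available. Lean on these libraries where they do the work, as an engineer would, in place of code of your own. Each camera call takes 0.05 s, during which the arm holds its last target.

## Working session

There is one attempt and no reset: what is moved stays moved. The work goes in short steps, each a Python script; the robot and the scene stay as the last script left them, time stands still between calls to the robot, and variables do not carry over. Pictures are saved under pics/ and viewed, and the job is handed in when it is done.

```bash
mkdir -p pics; python3 - <<'E'
from cell import env, kin, camera, calibration, job
import cv2,numpy as np
for n in("scene","top"):
    p,d=camera(n); cv2.imwrite(f"pics/{n}0.png",p); np.savez(f"{n}0.npz",p=p,d=d)
    c=calibration(n); R=cv2.Rodrigues(np.array(c["rvec"]))[0]; print(n,c, "cam pos",-R.T@np.array(c["tvec"]).ravel())
print(env.get_state()['time'],env.get_state()['orientation'])
E
```

```text
scene {'fx': 429.74965654275667, 'fy': 429.74965654275667, 'cx': 323.4777736549501, 'cy': 202.69606668072302, 'rvec': array([ 0.58998415,  2.47979536, -1.38774934]), 'tvec': array([0.50837562, 0.01259341, 1.459162  ])} cam pos [1.02471237 0.86739565 0.76508004]
top {'fx': 459.98801021719834, 'fy': 459.98801021719834, 'cx': 323.5589657820847, 'cy': 204.394297975625, 'rvec': array([ 2.1725995 , -2.12980749,  0.17278459]), 'tvec': array([-0.03340395,  0.56234764,  1.53906187])} cam pos [ 0.33139115 -0.00330023  1.60506422]
0.1 [-3.05565645e-05  1.18609011e-01  9.92940699e-01 -8.18186360e-04]
```

View pics/scene0.png

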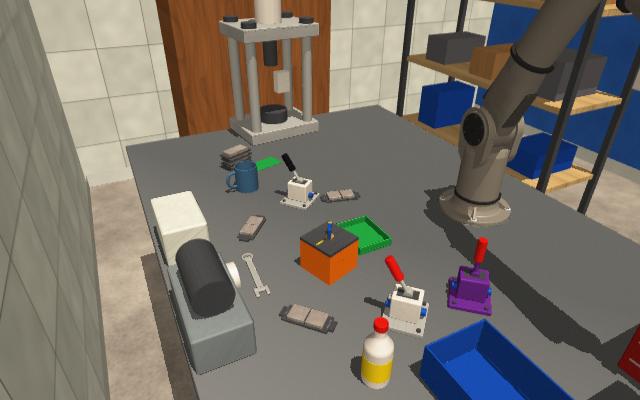

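View pics/top0.png

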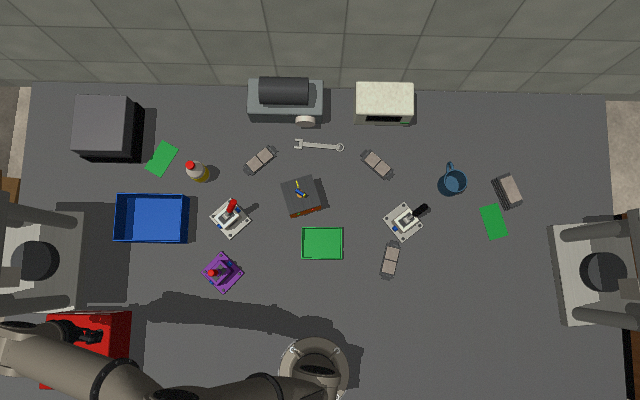

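The scene shows the white red-lever valve at about (405,305) and the purple decoy at (470,290). The orange box is at (330,250), with the green tray behind it. In the top view the red valve is at (230,218), the box at (303,196) and the tray at (322,243). I'll zoom in on these.

```bash
python3 - <<'E'
import cv2,numpy as np
t=np.load("top0.npz")['p'];s=np.load("scene0.npz")['p']
def z(im,x,y,w,h,k):return cv2.resize(im[y:y+h,x:x+w],None,fx=k,fy=k,interpolation=cv2.INTER_CUBIC)
a=np.hstack([z(t,200,190,60,60,6),z(t,275,165,60,60,6)])
b=np.hstack([z(s,375,245,60,90,4),z(s,295,210,100,90,4)])
cv2.imwrite("pics/zt.png",a);cv2.imwrite("pics/zs.png",b)
E
```

```text
(no output)
```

View pics/zt.png

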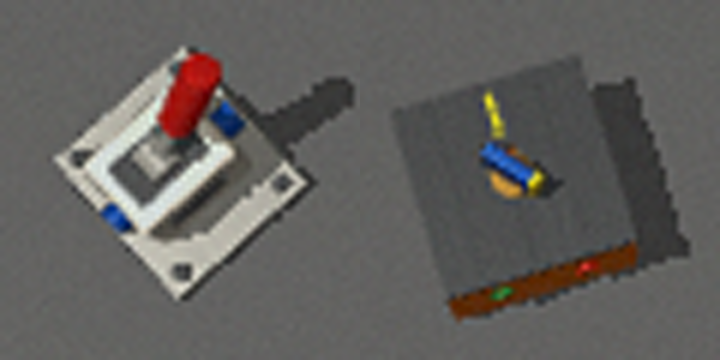

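View pics/zs.png

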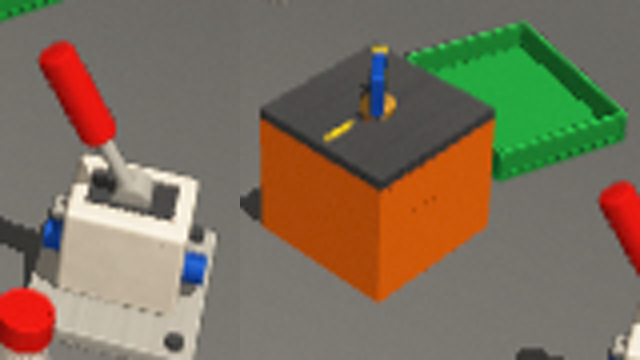

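```bash
cat > h.py <<'E'
import cv2,numpy as np
from cell import env, kin, camera, calibration, job
def cal(n):
    c=calibration(n);K=np.array([[c["fx"],0,c["cx"]],[0,c["fy"],c["cy"]],[0,0,1]]);R=cv2.Rodrigues(np.array(c["rvec"]))[0];t=np.array(c["tvec"]).ravel();return K,R,t
def plane(n,uv,z):
    K,R,t=cal(n);uv=np.atleast_2d(uv).astype(float);C=-R.T@t
    d=(R.T@np.linalg.inv(K)@np.c_[uv,np.ones(len(uv))].T).T
    return C+d*((z-C[2])/d[:,2])[:,None]
def cloud(n,dep,mask):
    K,R,t=cal(n);v,u=np.nonzero(mask&(dep>0));Z=dep[v,u]
    P=(np.linalg.inv(K)@np.c_[u,v,np.ones(len(u))].T)*Z
    return (R.T@(P-t[:,None])).T,np.c_[u,v]
def tri(uv1,uv2):
    A=[]
    for n in("scene","top"):
        K,R,t=cal(n);A.append(K@np.c_[R,t])
    X=cv2.triangulatePoints(A[0],A[1],np.array(uv1,float).reshape(2,1),np.array(uv2,float).reshape(2,1));return (X[:3]/X[3]).ravel()
def proj(n,X):
    K,R,t=cal(n);q=K@(R@np.array(X,float)+t);return q[:2]/q[2]
def masks(p):
    h=cv2.cvtColor(p,cv2.COLOR_BGR2HSV);H,S,V=[h[...,i].astype(int) for i in range(3)]
    return dict(red=((H<6)|(H>174))&(S>180)&(V>110),yellow=(abs(H-28)<6)&(S>140)&(V>120),blue=(abs(H-112)<10)&(S>150)&(V>60),
      green=(abs(H-65)<15)&(S>120),white=(S<40)&(V>150),orange=(abs(H-10)<6)&(S>180))
def win(m,x,y,w,h):
    o=np.zeros_like(m);o[y:y+h,x:x+w]=m[y:y+h,x:x+w];return o
E
python3 - <<'E'
from h import *
T=np.load("top0.npz");S=np.load("scene0.npz");mt=masks(T['p']);ms=masks(S['p'])
np.set_printoptions(precision=4,suppress=True)
# valve foot
m=win(mt['white'],205,193,52,52);P,uv=cloud('top',T['d'],m)
print('valve white z hist',np.histogram(P[:,2],bins=np.arange(-.02,.13,.01)))
f=m.copy()
r=cv2.minAreaRect(uv.astype(np.float32));print('all',r)
b=P[(P[:,2]>.066)&(P[:,2]<.085)];k=(P[:,2]>.0)&(P[:,2]<.022)
r=cv2.minAreaRect((b[:,:2]*1000).astype(np.float32));print('blocktop mm',r,np.median(b[:,2]))
r=cv2.minAreaRect((P[k][:,:2]*1000).astype(np.float32));print('foot mm',r)
# red lever
for n,D,mm,w in(('top',T,mt,(215,190,35,35)),('scene',S,ms,(380,250,28,38))):
    m=win(mm['red'],*w);P,uv=cloud(n,D['d'],m);print(n,'red',len(P),P.min(0),P.max(0))
    print(cv2.minAreaRect(uv.astype(np.float32)),cv2.boxPoints(cv2.minAreaRect(uv.astype(np.float32))).ravel())
    c=P.mean(0);print(c,np.linalg.svd(P-c,full_matrices=False)[2][0])
# box top: depth
P,uv=cloud('top',T['d'],win(np.ones((400,640),bool),270,160,70,70))
k=abs(P[:,2]-.1)<.012;r=cv2.minAreaRect((P[k][:,:2]*1000).astype(np.float32));print('boxtop',r,np.median(P[k][:,2]),k.sum())
for n,D,mm,w in(('top',T,mt,(275,165,60,60)),('scene',S,ms,(310,215,35,35))):
  for c in('yellow','blue'):
    m=win(mm[c],*w).astype(np.uint8);N,l,st,ce=cv2.connectedComponentsWithStats(m)
    for i in range(1,N):
        P,uv=cloud(n,D['d'],l==i);print(n,c,st[i],ce[i],'depthmean',P.mean(0),cv2.minAreaRect(uv.astype(np.float32)))
P,uv=cloud('top',T['d'],win(mt['green'],290,220,65,50));r=cv2.minAreaRect((P[:,:2]*1000).astype(np.float32));print('tray',r,np.histogram(P[:,2],5))
E
```

```text
valve white z hist (array([  0,   0,  60, 187,   7,   0,   0,   0,   8, 122,  28,   1,   0,
         0]), array([-0.02, -0.01,  0.  ,  0.01,  0.02,  0.03,  0.04,  0.05,  0.06,
        0.07,  0.08,  0.09,  0.1 ,  0.11,  0.12]))
all ((229.4517364501953, 218.3206787109375), (30.643783569335938, 28.484600067138672), 48.36646270751953)
blocktop mm ((510.9731750488281, 304.9281005859375), (54.44618606567383, 65.38855743408203), 45.86628723144531) 0.07605591443145013
foot mm ((511.4433288574219, 303.7867126464844), (109.38663482666016, 97.33251953125), 43.829322814941406)
top red 74 [0.5197 0.2574 0.118 ] [0.5564 0.2905 0.1783]
((230.6404571533203, 205.27528381347656), (5.617988586425781, 14.203972816467285), 32.00538635253906) [224.4944 209.809  232.0225 197.764  236.7865 200.7416 229.2584 212.7865]
[0.5379 0.2735 0.1534] [-0.4709  0.4178 -0.777 ]
scene red 237 [0.5176 0.2589 0.1124] [0.5562 0.2977 0.1689]
((394.00006103515625, 268.0), (27.00174331665039, 9.130086898803711), 60.945396423339844) [383.4529 258.4151 391.434  253.9811 404.5472 277.5849 396.5661 282.0189]
[0.5405 0.2816 0.1437]
[... 638 characters left out ...]
56), (8.59785270690918, 3.0508511066436768), 33.6900634765625)
scene yellow [328 222   4   1   4] [329.5 222. ] depthmean [0.5793 0.0472 0.137 ] ((329.5, 222.0), (3.0, 0.0), 180.0)
scene yellow [316 240   7   5  13] [319.2308 242.1538] depthmean [0.6202 0.0692 0.0997] ((319.10003662109375, 242.2000274658203), (1.3416407108306885, 7.155416965484619), 63.43495178222656)
scene blue [328 224   4  15  47] [329.1064 230.4681] depthmean [0.5909 0.0674 0.126 ] ((329.5, 231.0), (14.0, 3.0), 90.0)
tray ((432.19000244140625, -16.07109832763672), (110.18263244628906, 137.82232666015625), 0.7648446559906006) (array([294, 756,  83, 125,  41]), array([-0.0059,  0.0025,  0.0109,  0.0193,  0.0278,  0.0362]))
```

```bash
python3 - <<'E'
from h import *
t=np.load("top0.npz")['p'];s=np.load("scene0.npz")['p']
a=cv2.resize(t[178:203,285:315],None,fx=16,fy=16,interpolation=cv2.INTER_NEAREST)
b=cv2.resize(s[217:247,310:345],None,fx=13,fy=13,interpolation=cv2.INTER_NEAREST)
b=cv2.resize(b,(int(b.shape[1]*400/b.shape[0]),400))[:, :320]
cv2.imwrite("pics/zk.png",np.hstack([a,b]))
for n in("top","scene"):
  for ang in(-0.9,-1.4,-2.45):
    th=np.deg2rad(18.6)+ang;u=np.array([np.cos(th),np.sin(th),0]);c=np.array([.5873,.0573,.136])
    print(n,ang,proj(n,c+.016*u),proj(n,c-.016*u))
E
```

```text
top -0.9 [302.38695161 188.15137838] [296.79005833 196.20395611]
top -1.4 [303.99807002 189.95204963] [295.17912574 194.3959205 ]
top -2.45 [303.7275675  194.82514544] [295.46316217 189.52281187]
scene -0.9 [322.45151983 224.61347146] [334.74906901 225.43549862]
scene -1.4 [323.50388862 223.01540748] [333.75284015 227.06043417]
scene -2.45 [329.02677738 221.59212557] [328.14868903 228.54088893]
```

View pics/zk.png

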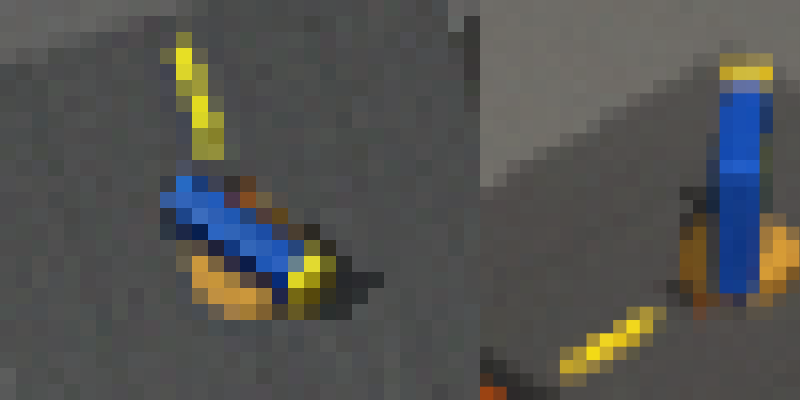

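Both views agree that the key's stripe stands about 2.45 rad clockwise of the mark. That is more than the stated 0.9–1.4 rad, so I will trust the images and the mark. Next I'll pin down the lever angle by triangulation and check IK.

```bash
cat >> h.py <<'E'
from scipy.spatial.transform import Rotation as Ro
VC=np.array([.5112,.3045]);VA=np.deg2rad(44.6);VX=np.array([np.cos(VA),np.sin(VA)]);VY=np.array([-np.sin(VA),np.cos(VA)])
def quat(phi):  # tool down, jaws along yaw phi
    y=np.array([np.cos(phi),np.sin(phi),0]);z=np.array([0,0,-1.]);x=np.cross(y,z)
    q=Ro.from_matrix(np.c_[x,y,z]).as_quat();return [q[3],q[0],q[1],q[2]]
def levpos(a,r): # grasp point -> TCP position for lever angle a
    p=VC+VY*r*np.sin(a);return np.array([p[0],p[1],.075+r*np.cos(a)+.054])
def levangle(topwin,scenewin):
    c=[]
    D={}
    for n,w in(('scene',scenewin),('top',topwin)):
        p,d=camera(n);D[n]=p
        m=win(masks(p)['red'],*w).astype(np.uint8)
        N,l,st,ce=cv2.connectedComponentsWithStats(m);i=1+np.argmax(st[1:,4]);c.append(ce[i])
    X=tri(*c);d=X[:2]-VC
    return X,d@VX,np.arctan2(d@VY,X[2]-.075),np.hypot(d@VY,X[2]-.075),[np.linalg.norm(proj(n,X)-q) for n,q in zip(('scene','top'),c)],D
E
python3 - <<'E'
from h import *
np.set_printoptions(precision=3,suppress=True)
print(levangle((215,190,35,35),(380,250,28,38))[:5])
# foot/block from scene: block-top corners by rays
for phi in(VA,VA+np.pi):
  for a in(-.55,0,.6):
    print(round(phi,2),a,kin.inverse_kinematics(levpos(a,.085),quat(phi)))
BA=np.deg2rad(18.6)
for off in(np.pi/2,-np.pi/2):
  for y in(BA-2.45,BA-1.2,BA):
    print(off,y,kin.inverse_kinematics(np.array([.5873,.0573,.1+.024+.054]),quat(y+off)))
E
```

```text
(array([0.539, 0.277, 0.14 ]), np.float64(0.00037797716617986657), np.float64(-0.5436426827893555), np.float64(0.07567046128879451), [np.float64(0.7863672599555258), np.float64(0.4830408833556821)])
0.78 -0.55 [-0.817  0.495  0.33   1.832 -0.207  0.848  0.393]
0.78 0 [-0.87   0.457  0.298  1.851 -0.172  0.858  0.291]
0.78 0.6 [-0.919  0.459  0.254  1.883 -0.153  0.819  0.193]
3.92 -0.55 [-1.355  0.901  1.266  1.864 -0.957  1.154 -2.094]
3.92 0 [-1.445  0.855  1.269  1.885 -0.915  1.141 -2.185]
3.92 0.6 [-1.532  0.872  1.268  1.918 -0.946  1.122 -2.235]
1.5707963267948966 -2.1253687591290547 [-0.67   0.563  0.632  1.903 -0.446  0.819 -0.355]
1.5707963267948966 -0.8753687591290547 [-0.552  0.524  0.464  1.895 -0.319  0.795  0.779]
1.5707963267948966 0.3246312408709453 [-0.428  0.499  0.295  1.887 -0.198  0.784  1.87 ]
-1.5707963267948966 -2.1253687591290547 [-0.291  0.487  0.115  1.877 -0.076  0.782  2.452]
-1.5707963267948966 -0.8753687591290547 [-1.     0.926  1.265  1.921 -1.007  1.124 -1.76 ]
-1.5707963267948966 0.3246312408709453 [-0.709  0.581  0.689  1.905 -0.492  0.831 -1.005]
```

```bash
python3 - <<'E'
from h import *
np.set_printoptions(precision=3,suppress=True)
a0=-.544;r=.085;q=quat(VA)
g=levpos(a0,r)
env.grip(.055,25)
env.reach(g+[0,0,.09],q)
print(env.movel(g,velocity=.12,stop_force=8), env.get_state()['time'])
print(env.grip(.0,25)); s=env.get_state();print(s['opening'],s['force'],s['tcp_pos'],g,s['time'])
for n in('scene','top'):cv2.imwrite(f'pics/{n}1.png',camera(n)[0])
E
```

```text
False 3.4667
False
0.021277379623815137 [-3.757 -5.357  4.801] [0.542 0.272 0.202] [0.542 0.273 0.202] 3.8583
```

View pics/scene1.png

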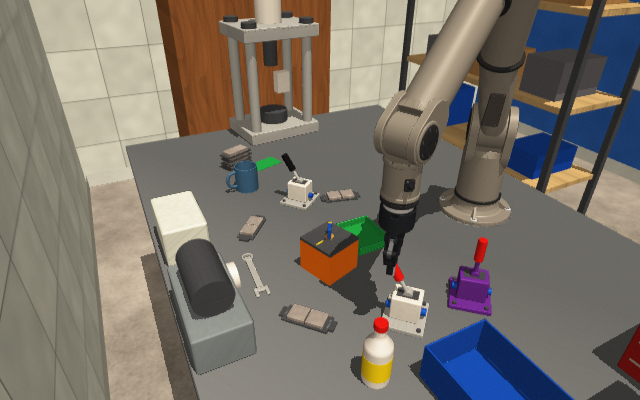

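The lever is gripped (opening 21 mm) between the fingers at about (395,265). Next I'll swing it to upright and check.

```bash
python3 - <<'E'
from h import *
np.set_printoptions(precision=3,suppress=True)
for a in np.linspace(-.544,0,6)[1:]: env.movel(levpos(a,.085),velocity=.06)
s=env.get_state();print(s['opening'],s['force'],s['tcp_pos'],levpos(0,.085),s['time'])
for n in('scene','top'):
    p,d=camera(n);cv2.imwrite(f'pics/{n}2.png',p)
    m=win(masks(p)['red'],*((375,240,50,60) if n=='scene' else (205,185,50,50)))
    P,uv=cloud(n,d,m)
    if len(P): print(n,len(P),uv.mean(0),P.mean(0),(P[:,:2]-VC)@np.c_[VX,VY].mean(0) if 0 else (P[:,:2].mean(0)-VC)@np.c_[VX,VY])
s=cv2.imread('pics/scene2.png');cv2.imwrite('pics/s2z.png',cv2.resize(s[230:340,370:450],None,fx=5,fy=5,interpolation=cv2.INTER_CUBIC))
E
```

```text
0.02153837880255285 [-1.894 -4.699  4.007] [0.511 0.303 0.215] [0.511 0.304 0.214] 5.4583
scene 48 [407.875 277.083] [0.519 0.306 0.128] [ 0.007 -0.004]
```

View pics/s2z.png

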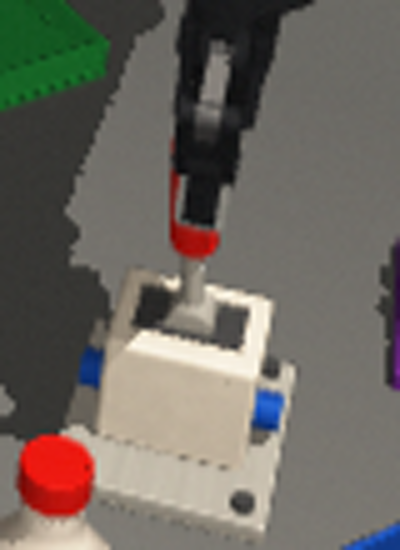

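```bash
python3 - <<'E'
from h import *
np.set_printoptions(precision=1,suppress=True)
p=cv2.imread('pics/scene2.png');m=win(masks(p)['red'],375,240,50,60)
for v in range(256,284):
    u=np.nonzero(m[v])[0]
    if len(u):print(v,u.min(),u.max(),end=' | ')
print()
for a in(-.05,0,.05):
  for r in(.03,.045,.06,.105):
    pt=lambda o:proj('scene',[*(VC+VY*r*np.sin(a)+o*.011*np.array([.65,-.76])*0+o*.011*np.array([-.84,.53])),.075+r*np.cos(a)])
    print(a,r,pt(0),pt(1),pt(-1))
for r in range(283,296):print(r,[int(x) for x in cv2.cvtColor(p,cv2.COLOR_BGR2GRAY)[r,400:420]])
E
```

```text
266 405 405 | 271 404 404 | 272 404 404 | 274 404 404 | 275 404 406 | 276 404 412 | 277 404 413 | 278 405 413 | 279 405 412 | 280 406 411 | 
-0.05 0.03 [408.2 283.2] [413.1 283.6] [403.4 282.9]
-0.05 0.045 [408.7 278.1] [413.6 278.4] [403.8 277.8]
-0.05 0.06 [409.1 272.9] [414.1 273.2] [404.2 272.6]
-0.05 0.105 [410.4 256.8] [415.5 257.1] [405.4 256.5]
0 0.03 [408.9 283.4] [413.8 283.7] [404. 283.]
0 0.045 [409.7 278.3] [414.6 278.6] [404.8 278. ]
0 0.06 [410.5 273.2] [415.4 273.5] [405.5 272.8]
0 0.105 [412.9 257.3] [418.  257.6] [407.8 256.9]
0.05 0.03 [409.6 283.5] [414.5 283.9] [404.7 283.2]
0.05 0.045 [410.7 278.5] [415.6 278.9] [405.8 278.2]
0.05 0.06 [411.8 273.5] [416.8 273.8] [406.8 273.2]
0.05 0.105 [415.3 257.8] [420.4 258.1] [410.2 257.5]
283 [115, 114, 115, 114, 114, 113, 95, 106, 121, 123, 172, 112, 112, 113, 112, 113, 112, 112, 113, 113]
284 [121, 114, 107, 113, 116, 114, 87, 106, 120, 146, 148, 114, 116, 114, 114, 113, 113, 113, 113, 113]
285 [134, 135, 166, 134, 127, 174, 85, 107, 137, 150, 133, 115, 114, 116, 115, 114, 114, 113, 114, 113]
286 [116, 137, 147, 227, 22
[... 252 characters left out ...]
232, 230, 194, 175, 117]
289 [41, 42, 41, 41, 58, 78, 86, 113, 143, 151, 151, 195, 191, 227, 235, 237, 236, 232, 231, 227]
290 [39, 38, 38, 41, 71, 83, 117, 114, 144, 150, 164, 193, 180, 147, 158, 161, 215, 218, 237, 236]
291 [42, 40, 41, 45, 82, 134, 157, 154, 175, 173, 192, 189, 174, 124, 88, 87, 117, 118, 136, 159]
292 [37, 40, 41, 59, 113, 141, 152, 170, 181, 191, 195, 188, 171, 105, 76, 78, 78, 75, 77, 93]
293 [40, 38, 41, 91, 129, 131, 136, 141, 147, 161, 183, 185, 163, 81, 73, 75, 76, 75, 76, 120]
294 [40, 72, 85, 127, 131, 130, 130, 133, 133, 136, 144, 173, 158, 76, 74, 74, 75, 73, 77, 162]
295 [70, 76, 80, 98, 101, 120, 121, 133, 132, 134, 133, 140, 134, 75, 75, 76, 77, 75, 79, 203]
```

The image suggests the lever stands about 0.03 rad short of upright. I'll nudge it, check, then dwell.

```bash
python3 - <<'E'
from h import *
np.set_printoptions(precision=4,suppress=True)
env.movel(levpos(.03,.085),velocity=.03)
p,_=camera('scene');m=win(masks(p)['red'],375,240,50,60)
for v in range(264,282):
    u=np.nonzero(m[v])[0]
    if len(u):print(v,u.min(),u.max(),end=' | ')
s=env.get_state();print(s['tcp_pos'],levpos(0.03,.085),s['time'],s['force'])
env.dwell(2.4)
p,_=camera('scene');cv2.imwrite('pics/scene3.png',p);print(env.get_state()['tcp_pos'],env.get_state()['time'])
E
```

```text
265 406 406 | 267 405 405 | 268 405 405 | 269 405 405 | 270 405 405 | 271 405 405 | 272 405 405 | 274 405 405 | 275 405 406 | 276 405 412 | 277 405 413 | 278 405 413 | 279 405 412 | 280 406 411 | [0.5098 0.3046 0.2146] [0.5094 0.3063 0.214 ] 5.8583 [-0.5605 -6.1197  3.7365]
[0.5098 0.3046 0.2146] 8.3083
```

```bash
python3 - <<'E'
from h import *
np.set_printoptions(precision=4,suppress=True)
for a in(.12,.24,.36,.48,.56): env.movel(levpos(a,.085),velocity=.06)
print(env.get_state()['force'])
for a in(.6,.63,.66,.69):
    h=env.movel(levpos(a,.085),velocity=.03,stop_force=14)
    s=env.get_state();d=s['tcp_pos'][:2]-VC
    print(a,h,s['force'],np.arctan2(d@VY,s['tcp_pos'][2]-.054-.075),s['opening'],s['time'])
    if h:break
p,_=camera('scene');cv2.imwrite('pics/s4z.png',cv2.resize(p[230:340,370:470],None,fx=5,fy=5,interpolation=cv2.INTER_CUBIC))
E
```

```text
[-4.8741 -1.9857  4.6715]
0.6 False [-4.2227 -2.3903  4.1612] 0.6028315330752975 0.02100050633010852 10.0667
0.63 False [-4.2681 -3.507   5.3656] 0.6310420749281996 0.021174606955051408 10.3167
0.66 False [-4.306  -2.4488  4.9293] 0.6611774889209943 0.021309154641607 10.5667
0.69 False [-3.9359 -3.2815  6.3409] 0.6921281396834913 0.021538619903120258 10.8167
```

View pics/s4z.png

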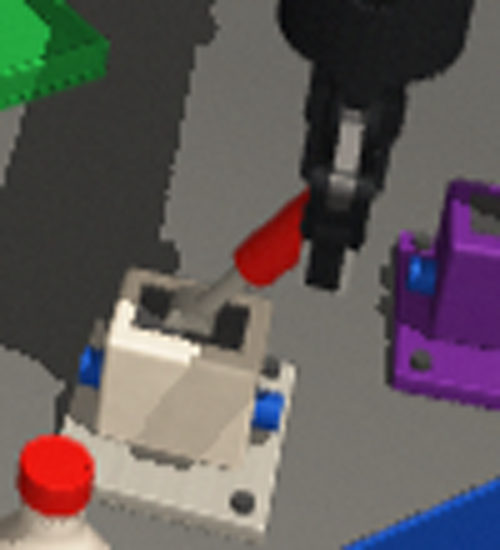

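The lever is over, but the force did not show a clear stop. I'll release, lift and measure.

```bash
python3 - <<'E'
from h import *
np.set_printoptions(precision=4,suppress=True)
env.grip(.055,25)
t=env.get_state()['tcp_pos']
env.movel(t+[0,0,.1],velocity=.2)
env.reach(np.array([.5873,.0573,.30]),quat(np.deg2rad(18.6)-2.45+np.pi/2))
X=levangle((195,195,45,50),(385,240,60,55));print(X[:5],env.get_state()['time'])
for n in X[5]:cv2.imwrite(f'pics/{n}5.png',X[5][n])
E
```

```text
(array([0.4853, 0.3356, 0.1417]), np.float64(0.0034070322676934377), np.float64(0.5435778126065118), np.float64(0.07796587283440798), [np.float64(0.4508803285566412), np.float64(0.27372902405177224)]) 13.2167
```

View pics/scene5.png

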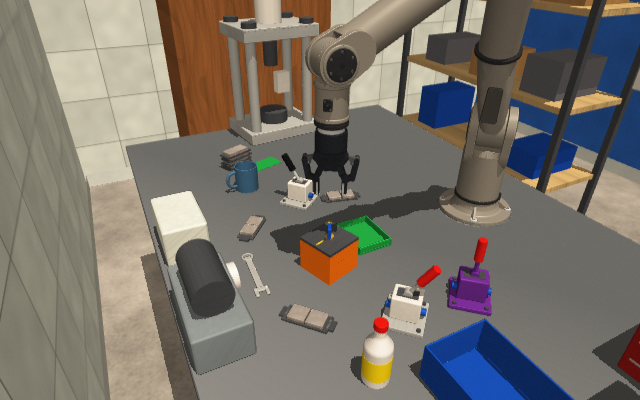

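View pics/top5.png

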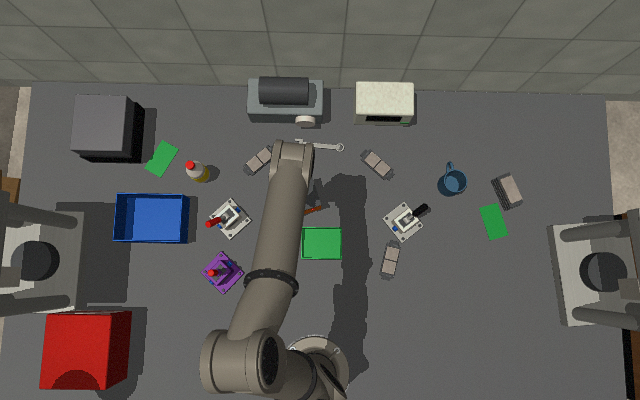

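The lever now leans to the +y side: its grip runs from (418,283) to (437,270) in the scene view. It measures 0.544 rad, so I can't be sure it reached the stop. I'll push with closed fingers until the force shows it.

```bash
python3 - <<'E'
from h import *
np.set_printoptions(precision=4,suppress=True)
env.grip(0,25)
P=lambda o,z:np.array([*(VC+VY*o),z])
env.reach(P(-.025,.28),quat(VA))
env.movel(P(-.025,.198),velocity=.15,stop_force=8)
print(env.get_state()['force'],env.get_state()['time'])
h=env.movel(P(.035,.198),velocity=.04,stop_force=16)
s=env.get_state();print(h,s['force'],(s['tcp_pos'][:2]-VC)@VY,s['tcp_pos'][2],s['time'])
p,_=camera('scene');cv2.imwrite('pics/s6z.png',cv2.resize(p[230:340,370:470],None,fx=5,fy=5,interpolation=cv2.INTER_CUBIC))
E
```

```text
[-0.5839  0.5957  0.7188] 15.425
True [ 1.3236 -1.1414  3.0583] 0.014633646899325935 0.19862190817546038 16.4583
```

View pics/s6z.png

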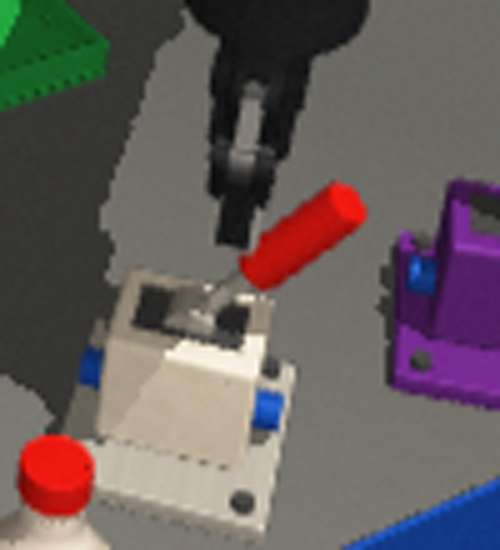

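```bash
python3 - <<'E'
from h import *
np.set_printoptions(precision=4,suppress=True)
P=lambda o,z:np.array([*(VC+VY*o),z])
env.movel(P(-.02,.199),velocity=.1)
env.movel(P(-.02,.29),velocity=.2)
env.grip(.05,25)
BA=np.deg2rad(18.6);K=np.array([.5873,.0573,.180])
env.reach(K+[0,0,.1],quat(BA-2.45+np.pi/2))
X=levangle((195,195,45,50),(385,240,60,55));print(X[:5],env.get_state()['time'])
print(env.movel(K,velocity=.12,stop_force=8))
env.grip(0,30)
s=env.get_state();print(s['opening'],s['force'],s['torque'],s['tcp_pos'],s['qpos'],s['time'])
p,_=camera('scene');cv2.imwrite('pics/s7z.png',cv2.resize(p[150:290,270:400],None,fx=4,fy=4,interpolation=cv2.INTER_CUBIC))
E
```

```text
(array([0.4833, 0.3368, 0.1389]), np.float64(0.0028500775168198503), np.float64(0.5879153796939285), np.float64(0.0767729121102788), [np.float64(0.1167296715337512), np.float64(0.0708762974753479)]) 19.2
False
0.008709380459475146 [-1.1744  1.4827  5.3622] [0.1868 0.3645 0.0059] [0.5874 0.0576 0.1805] [-0.6651  0.5568  0.6236  1.9009 -0.4361  0.8214 -0.3639] 20.625
```

View pics/s7z.png

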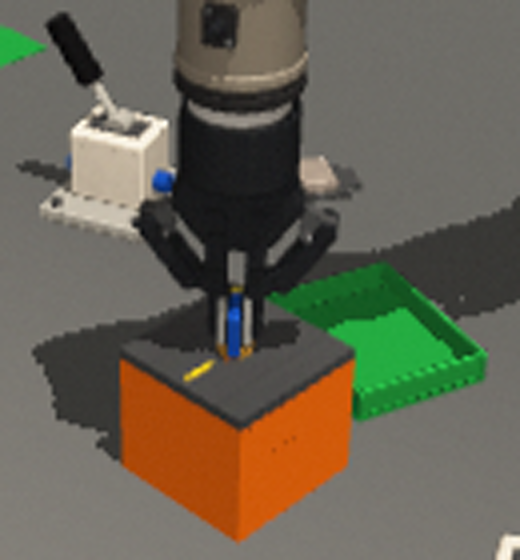

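The lever measures 0.588 rad after the push, so it is at its stop (0.6). The key is gripped at 8.7 mm. Next I'll turn it with joint 7 only.

```bash
python3 - <<'E'
from h import *
np.set_printoptions(precision=3,suppress=True)
def yaw():
    q=env.get_state()['orientation'];m=Ro.from_quat([q[1],q[2],q[3],q[0]]).as_matrix();return np.arctan2(m[1,1],m[0,1])-np.pi/2
BA=np.deg2rad(18.6)
print(yaw())
for d in(.3,.6,.6,.6):
    q=np.array(env.get_state()['qpos']);q[6]+=d;env.goto_joints(q)
    s=env.get_state();print(yaw(),s['force'],s['torque'],s['tcp_pos'],s['time'])
q=np.array(env.get_state()['qpos']);q[6]+=(BA-yaw()+np.pi)%(2*np.pi)-np.pi;env.goto_joints(q)
s=env.get_state();print(yaw(),BA,s['force'],s['torque'],s['tcp_pos'],s['opening'],s['time'])
p,_=camera('scene');cv2.imwrite('pics/s8z.png',cv2.resize(p[150:290,270:400],None,fx=4,fy=4,interpolation=cv2.INTER_CUBIC))
E
```

```text
-2.125192481594687
-1.8290510963971995 [-2.104 -0.474  2.66 ] [ 0.114  0.431 -0.023] [0.587 0.058 0.181] 21.0667
-1.23314054488573 [-2.107  0.617  3.306] [ 0.187  0.549 -0.021] [0.587 0.058 0.181] 21.6917
-0.6370043357717804 [-1.311  0.302  1.848] [0.183 0.309 0.025] [0.587 0.058 0.18 ] 22.3167
-0.04083259377989745 [-1.834  0.49   2.038] [0.218 0.132 0.047] [0.587 0.058 0.18 ] 22.9417
0.31970236530776486 0.3246312408709453 [0.093 1.971 1.893] [0.231 0.066 0.019] [0.588 0.058 0.18 ] 0.008516621335639832 23.3833
```

View pics/s8z.png

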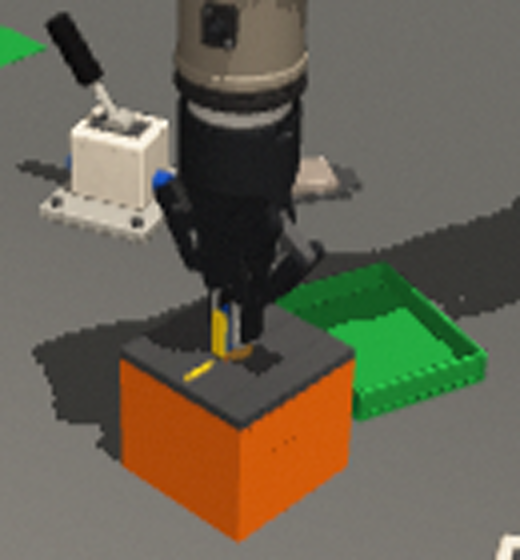

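The stripe at about (325,233) in the full image now faces the mark. Next I'll lift gently.

```bash
python3 - <<'E'
from h import *
np.set_printoptions(precision=3,suppress=True)
t=env.get_state()['tcp_pos']
h=env.movel(t+[0,0,.03],velocity=.04,stop_force=10)
s=env.get_state();print(h,s['force'],s['tcp_pos'],s['opening'],s['time'])
if not h:
    env.movel(s['tcp_pos']+[0,0,.05],velocity=.12)
    s=env.get_state();print(s['force'],s['tcp_pos'],s['opening'],s['time'])
p,_=camera('scene');cv2.imwrite('pics/s9z.png',cv2.resize(p[150:290,270:400],None,fx=4,fy=4,interpolation=cv2.INTER_CUBIC))
E
```

```text
False [ 0.113  0.639 -1.466] [0.587 0.058 0.21 ] 0.008585056352140871 24.3333
[-0.739 -0.096 -0.566] [0.587 0.058 0.26 ] 0.00858199010707509 24.9
```

View pics/s9z.png

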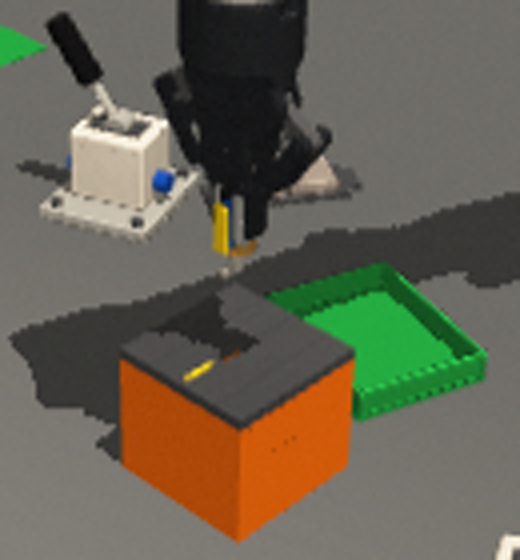

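```bash
python3 - <<'E'
from h import *
np.set_printoptions(precision=3,suppress=True)
BA=np.deg2rad(18.6)
for y in(BA,0,-.3,.6):
  for x in(.432,.44):
    for z in (.103,.26):print(y,x,z,kin.inverse_kinematics(np.array([x,-.014,z]),quat(y+np.pi/2)))
E
```

```text
0.3246312408709453 0.432 0.103 [-0.547  0.476  0.529  2.295 -0.522  0.483  2.299]
0.3246312408709453 0.432 0.26 [-0.84   0.15   0.812  2.193 -0.144  0.85   1.958]
0.3246312408709453 0.44 0.103 [-0.543  0.486  0.529  2.278 -0.521  0.493  2.298]
0.3246312408709453 0.44 0.26 [-0.825  0.169  0.806  2.177 -0.162  0.854  1.976]
0 0.432 0.103 [-0.587  0.49   0.582  2.298 -0.576  0.495  2.029]
0 0.432 0.26 [-0.917  0.163  0.906  2.196 -0.17   0.852  1.666]
0 0.44 0.103 [-0.584  0.499  0.583  2.28  -0.576  0.505  2.029]
0 0.44 0.26 [-0.9    0.183  0.898  2.18  -0.19   0.856  1.686]
-0.3 0.432 0.103 [-0.623  0.504  0.629  2.3   -0.625  0.507  1.778]
-0.3 0.432 0.26 [-0.988  0.18   0.994  2.199 -0.2    0.854  1.402]
-0.3 0.44 0.103 [-0.62   0.513  0.631  2.282 -0.626  0.517  1.778]
-0.3 0.44 0.26 [-0.968  0.202  0.984  2.182 -0.222  0.859  1.425]
0.6 0.432 0.103 [-0.51   0.466  0.483  2.293 -0.474  0.475  2.527]
0.6 0.432 0.26 [-0.775  0.142  0.736  2.191 -0.127  0.85   2.211]
0.6 0.44 0.103 [-0.506  0.475  0.482  2.276 -0.473  0.485  2.526]
0.6 0.44 0.26 [-0.761  0.16   0.73   2.174 -0.142  0.853  2.227]
```

```bash
python3 - <<'E'
from h import *
np.set_printoptions(precision=3,suppress=True)
G=np.array([.436,-.014,.104])
env.movel([G[0],G[1],.26],velocity=.12)
s=env.get_state();print(s['force'],s['tcp_pos'],s['opening'],s['time'])
p,_=camera('scene');cv2.imwrite('pics/s10z.png',cv2.resize(p[150:290,290:420],None,fx=4,fy=4,interpolation=cv2.INTER_CUBIC))
h=env.movel(G,velocity=.08,stop_force=7)
s=env.get_state();print(h,s['force'],s['tcp_pos'],s['opening'],s['time'])
p,_=camera('scene');cv2.imwrite('pics/s11z.png',cv2.resize(p[150:290,290:420],None,fx=4,fy=4,interpolation=cv2.INTER_CUBIC))
E
```

```text
[ 0.731  0.484 -0.502] [ 0.437 -0.014  0.26 ] 0.008322946347768584 26.5
False [ 0.168  0.014 -0.26 ] [ 0.436 -0.014  0.104] 0.008464634858633323 28.65
```

View pics/s11z.png

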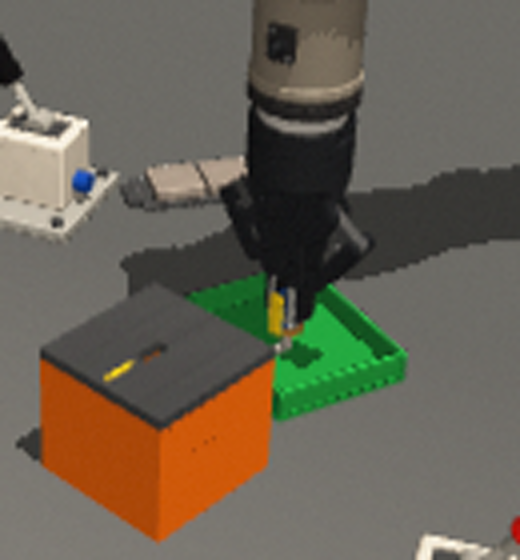

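The key is over the tray at about (360,228). I'll ease it down to touch, release, retreat and look.

```bash
python3 - <<'E'
from h import *
np.set_printoptions(precision=3,suppress=True)
t=np.array(env.get_state()['tcp_pos'])
h=env.movel(t-[0,0,.008],velocity=.02,stop_force=4)
s=env.get_state();print(h,s['tcp_pos'],s['force'])
env.grip(.05)
env.dwell(.3)
env.movel(np.array([s['tcp_pos'][0],s['tcp_pos'][1],.25]),velocity=.12)
env.reach(np.array([.159,.656,.304]),[0,.1186,.99294,0])
X=levangle((195,195,45,50),(385,240,60,55));print(X[:5],env.get_state()['time'])
for n in X[5]:cv2.imwrite(f'pics/{n}12.png',X[5][n])
E
```

```text
True [ 0.436 -0.014  0.101] [-0.632  0.361  6.512]
(array([0.483, 0.337, 0.139]), np.float64(0.0029864888386764987), np.float64(0.5875272488164247), np.float64(0.07695542357169814), [np.float64(0.12495145855875088), np.float64(0.0758600528873742)]) 33.8167
```

View pics/scene12.png

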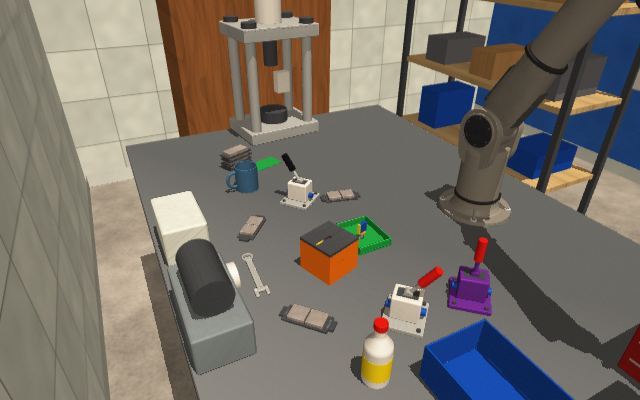

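View pics/top12.png

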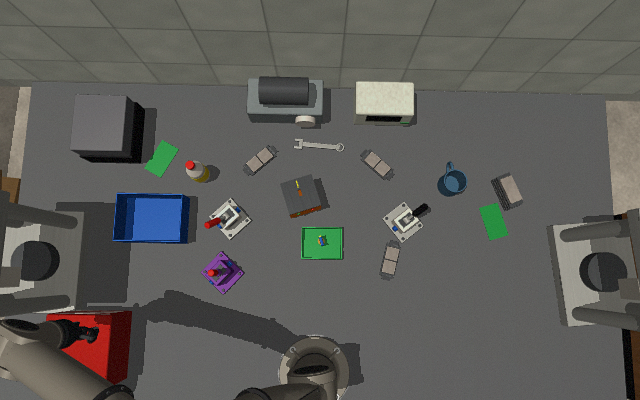

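The key is in the tray, at (362,230) in the scene view and (322,240) in the top view. I'll compare the first and last pictures for anything disturbed, then hand in.

```bash
python3 - <<'E'
from h import *
for n in('top','scene'):
    a=cv2.imread(f'pics/{n}0.png');b=cv2.imread(f'pics/{n}12.png')
    d=cv2.morphologyEx((cv2.absdiff(a,b).max(2)>40).astype(np.uint8),cv2.MORPH_CLOSE,np.ones((5,5)))
    N,l,st,c=cv2.connectedComponentsWithStats(d);print(n,[list(map(int,x)) for x in st[1:] if x[4]>8])
P,uv=cloud('top',camera('top')[1],win(masks(camera('top')[0])['blue'],300,225,45,40));print(P.mean(0),P.max(0),len(P))
print(env.get_state()['time']);job.job_done()
E
```

```text
top [[295, 189, 11, 9, 61], [226, 199, 11, 17, 126], [244, 203, 15, 11, 74], [204, 216, 23, 13, 181], [318, 235, 11, 11, 89], [162, 290, 17, 8, 26], [48, 295, 316, 105, 9092], [128, 304, 6, 3, 14], [0, 319, 28, 11, 113], [50, 319, 20, 2, 26], [13, 328, 23, 16, 174], [0, 365, 12, 9, 51], [0, 375, 9, 4, 22], [39, 383, 15, 7, 65], [324, 387, 3, 5, 9]]
scene [[462, 0, 100, 147, 1899], [565, 0, 75, 50, 1114], [563, 66, 5, 7, 12], [511, 94, 33, 40, 273], [496, 134, 27, 28, 154], [443, 184, 6, 3, 12], [424, 189, 138, 121, 2194], [325, 221, 9, 19, 91], [356, 220, 11, 20, 148], [385, 255, 22, 36, 354], [479, 262, 48, 56, 286], [410, 266, 33, 31, 382], [364, 297, 21, 12, 127], [531, 323, 34, 21, 58], [595, 357, 8, 7, 14], [608, 368, 11, 7, 32]]
[ 0.435402   -0.01577871  0.05641819] [ 0.44950711 -0.00882277  0.062108  ] 20
33.9167
the job is handed in; nothing more can be done
```

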